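# Hang the climate gauge in the germination cabinet

### The arm

A 6-joint arm with a two-finger parallel gripper is mounted at the origin on the work surface. World frame = base frame: x ahead of the robot, y to its left, z up, the work surface at z = 0. Lengths are in m, angles in rad, forces in N, time in s.
With the tool pointing down it reaches from about 0.375 to 0.975 m from the base axis. Payload 3.8 kg.
Tool frame: the origin (TCP) lies where the fingers leave the gripper's body, on its centre line; the fingertips stand 73 mm ahead of it and the grasp point (between the pads) lies 54 mm ahead of it; z points along the fingers, y is the line along which they close (so a half turn about z gives the same grasp; the last joint's range is limited). The gripper opens to 85 mm and grips with 20 to 120 N. Pads are 22 mm wide; open, the fingers measure 114 mm over their backs; the gripper's body (76 mm by 85 mm) begins 54 mm behind the grasp point. The pads swing forward as they close: fully open they stand 13 mm farther back than shut.
Start: joints at [1.139, 0.264, 1.604, -0, 1.274, -0.037], TCP at [0.26, 0.623, 0.304] pointing down, gripper open.
Joint ranges: [-2.63, 2.63], [-0.94, 2.18], [0.31, 2.57], [-1.31, 4.45], [0, 2.66], [-2.55, 2.55]. Speed limits (rad/s): [2.57, 2.57, 3.14, 3.14, 3.14, 3.14].

### API

Orientations are given as a rotation vector (axis times angle).
In Python, from station import r gives the robot as it stands.
- The arm moves only by the tool apply_moves, never from a script. Its arguments are lists of equal length, an entry for each row: "delta_pos": the shift along the tool's x, y, z normalised to -1 to 1, where 1 is 0.08 m, a list of three; "turn": the turn about the tool's z normalised to -1 to 1, where 1 is 2 rad; "jaw": the opening, from 0 (shut) to 1 (fully open). In form: {"delta_pos": [[dx, dy, dz], ...], "turn": [turn, ...], "jaw": [jaw, ...]}. A call has 1 to 20 rows; each row is the pose to reach, as a shift and turn from the pose commanded when the call began, along the tool's axes at that moment; what a row does not reach only later rows make up. A row lasts 1/8 s, in which the tool goes at most 62.5 mm and 10.7 degrees, less where a joint would pass 70% of its speed; a pose out of reach is approached as far as the arm can. A call with a number of a shift or a turn outside -1 to 1 is refused whole. A call with a gripper value outside its range is refused whole. The fingers move at their own pace and stop on an object; "grip_force" is the grip in N (left out, the last holds). Time passes only in rows, so rows that repeat a pose let the fingers close. It gives the time, the measured TCP pose, the force, the opening and the grip force at its end, in the units of the state.
- r.read_state(): the state, without advancing time (a new reading comes with each control period).
- r.read_camera(name): name is "scene" or "side" or "wrist"; returns a dict with "image" (384x512x3 uint8, blue, green, red), "z_map" (384x512 float32, m along the optical axis (not along the pixel's ray), 0 where there is no reading), "fov_y" (degrees; the focal length in pixels is half the picture's height over the tangent of half this angle, whatever the lens; pixels are square), "cx", "cy" (the principal point, pixels), "view" (4x4, takes a point from world to camera coordinates). Camera axes: x right, y down, z forward; pixel columns grow to the right and rows downward; lengths in m; the calibration is good to about 2 mm. The wrist camera is an equidistant fisheye: a pixel r from the principal point sees the ray r / f radians off the axis. A picture is of the moment at which its call begins.
- r.finish_job(): hands the job in; it is judged then, once.
The state is a dict: "clock": time; "joint_positions": joint angles; "dq": joint speeds; "effort": joint torques, N m; "eef_pos": TCP position; "eef_rot": TCP orientation; "ft_force": force on the tool from outside, world axes, zero at the start; "ft_torque": the same for the moment, N m; "opening": finger opening in m; "grip_force": force on a finger pad.
Only numpy, scipy, OpenCV 4.12 (cv2) and the standard library are available. Lean on these libraries where they do the work, as an engineer would, in place of code of your own. Each camera call takes 0.05 s, during which the arm holds its last target. There are 200 camera calls.

### The job

Take the gauge that has an open eye below its grip tab, reach down through the narrow hatch in the cabinet's roof and hang it by its eye on the sprung hook inside: lower it gently until you feel the hook take its weight and only then let go, without pressing the hook hard down or dropping the gauge, and without ever touching the cabinet. Then screw the knurled clamp nut on the roof down, clockwise, until it stops tight. Leave the look-alike timer and the other things on the bench where they are.

Things in the scene. Friction and masses are not known exactly. Their poses are not given: they have to be found in the camera images.
- cabinet: germination cabinet with clear walls and a white frame, fixed, 260 (x) x 320 (y) x 182 mm high. Origin: centre of its underside, on the bench; z up, x towards its rear, from where the hook inside comes. Inner floor 8 mm, roof top 182 mm above the bench, roof 12 mm thick.
- hatch (a point): centre of the only opening in the cabinet's roof, at the roof's top face, axes as the cabinet: a rectangle of 100 mm (x from -50 to +50) by 120 mm (y from -60 to +60). The middle of a gauge lowered in front of the hook's tip passes at about x = -24, y = 0 mm of this point; under_hook lies at x = +25, y = 0 of it.
- under_hook (a point): point on the cabinet's floor right below the place on the hook for the eye. The hook: level round bar of 8 mm along the cabinet's x, from the rear to 27 mm before (-x of) this point, where an upturned tip rises 8 mm above the bar's top. An eye may rest from 11 mm before to 20 mm behind it. Not told: the bar's height, set anew each time; its unloaded top is 134 to 158 mm above the bench. Feel for it.
- hook (a joint): how far the sprung hook has sunk below its unloaded height, m (0 = unloaded, stop at 0.020). It sinks about 1 mm for each 0.6 N; under the hanging gauge it stands at about 0.002 to 0.0035, at 0.011 it is being pressed down hard with about 7 N.
- gauge_center (a point): the gauge, centre (76 mm above its underside); 152 mm tall, 0.19 to 0.28 kg, stands upright. From below: grey box with a round dial on its -x face, 32 (x) x 70 (y) x 48 mm high; an open eye 48 to 102 mm up; the eye's upper bar, 12 (x) x 36 (y) mm, to 108 mm; the grip tab to 152 mm. x through the eye, z up. Hung, either face may look to the front.
- gauge_eye (a point): middle of the upper edge of the gauge's eye, 102 mm above the underside, which comes to rest on the hook's bar; axes as gauge_center. The opening below it is 24 mm wide (y) and 54 mm high and is seen through along x; its aluminium frame is 8 mm thick (x).
- gauge_tab (a point): place to grasp on the gauge's grip tab, 134 mm above the underside, same axes as gauge_center. The tab is 12 (x) x 24 (y) mm, 108 to 152 mm above the underside: best grasped from above with the fingers closing along y (24 mm).
- nut (a joint): angle of the clamp nut, rad: 0 = loosest, grows as it is turned clockwise seen from above, and stops tight at 2.80. It starts between 0 and 1.2, turns with a light friction of 0.05 N m and stays where it is left.
- nut_grip (a point): clamp nut on the cabinet's roof beside the hatch (on its -y side): upright knurled aluminium cylinder 46 mm in diameter and 26 mm high on a short collar, the point is its centre on the axis, 26 mm above the roof's top. Grasp from above at any yaw.
- timer_center (a point): bench timer that looks like the gauge (same grey body and dial) but is only 100 mm tall and has a thin neck with a round knob of 34 mm on top, no eye; the point is its centre, 50 mm above its underside. To be left alone.
- dropper: amber dropper bottle, 42 mm in diameter, 110 mm tall, origin at the centre of its underside
- dish_a: flat clear petri dish, 90 mm in diameter, 14 mm high, origin under its centre
- dish_b: another petri dish, 90 mm in diameter, 14 mm high, origin under its centre
- slide_box: black slide box 90 x 160 x 32 mm, origin under its centre
- beaker: glass beaker 68 mm in diameter, 90 mm tall, origin under its centre
- cup: white plastic cup 60 mm in diameter, 70 mm tall, origin under its centre
Mind the look-alikes: they are no part of the job. Leave any blue look-alike of the part that bears gauge_center alone.

How it is judged:
By the outcome, as a careful person would: the job done as asked, in the order asked, and still so for the second after the job is handed in, with the robot touching nothing.
It also fails if it takes over 72 s, if anything falls off the work surface, if the arm or the gripper's body presses on something with over 40 N, if the wrist force passes 120 N, or if a joint passes its speed limit or range.

## Working session

There is one attempt and no reset: what is moved stays moved. The work goes in short steps, Python scripts to look and compute and a tool call to move; the robot and the scene stay as the last step left them, time stands still between calls to the robot, and variables do not carry over. Pictures are saved under pics/ and viewed, at most 10 in all, crops included, and the job is handed in when it is done.

Besides the shell and the picture viewer there is one more tool, called after "Request:" by a JSON object that holds its "api" and its "payload". apply_moves: Moves the arm, as the interface text tells. Scaled input: -1 to 1 covers 0.08 m each way for a shift and 2 rad each way for a turn. Its arguments: {"type":"object","properties":{"delta_pos":{"type":"array"},"turn":{"type":"array"},"jaw":{"type":"array"},"grip_force":{"type":"number"}},"required":["delta_pos","turn","jaw"]}

```bash
mkdir -p pics; cat > h.py <<'E'
import numpy as np, cv2
from station import r
def cam(n):
    c=r.read_camera(n); c['V']=np.array(c['view']); c['f']=c['image'].shape[0]/2/np.tan(np.radians(c['fov_y'])/2); c['n']=n; return c
def ray(c,u,v):
    d=np.array([(u-c['cx'])/c['f'],(v-c['cy'])/c['f'],1.])
    if c['n']=='wrist':
        q=d[:2]; t=np.hypot(*q); d=np.array([*(q/max(t,1e-9)*np.sin(t)),np.cos(t)])
    R=c['V'][:3,:3]; return -R.T@c['V'][:3,3], R.T@d
def onz(c,u,v,z):
    o,d=ray(c,u,v); return o+d*(z-o[2])/d[2]
def dep(c,u,v):
    z=c['z_map'][int(v),int(u)]; o,d=ray(c,u,v); k=(c['V'][:3,:3]@d)[2]; return o+d*z/k
def proj(c,p):
    q=c['V'][:3,:3]@np.array(p)+c['V'][:3,3]
    if c['n']=='wrist':
        t=np.arctan2(np.hypot(q[0],q[1]),q[2]); a=q[:2]/np.hypot(q[0],q[1])*t
    else: a=q[:2]/q[2]
    return a*c['f']+[c['cx'],c['cy']]
E
python3 - <<'E'
from h import *
import pickle
ims=[]
for n in('scene','side'):
    c=cam(n); pickle.dump(c,open(n+'.pkl','wb')); o,d=ray(c,c['cx'],c['cy']); print(n,o,d,c['f'],c['cx'],c['cy'])
    cv2.imwrite(f'pics/{n}1.png',cv2.resize(c['image'],(800,600)))
print(r.read_state())
E
```

```text
scene [1.45426855 0.95862904 1.21165827] [-0.56609298 -0.5219527  -0.63804711] 497.50941770343456 255.0231024221431 187.5364608107996
side [ 0.32707289 -0.83679194  0.79306456] [ 0.1613001   0.79685287 -0.58224375] 373.7999414471279 252.01430784407395 194.81439127959223
{'clock': 0.1, 'joint_positions': array([ 1.13913033e+00,  2.64712767e-01,  1.60527043e+00,  1.27484459e-05,
        1.27370261e+00, -3.69252472e-02]), 'dq': array([-0.00017893, -0.00182887, -0.00285887, -0.00014678,  0.00092734,
       -0.00098365]), 'effort': array([-5.41988593e-04, -5.16714978e+01, -3.68586946e+01, -7.09776668e-05,
        6.46276298e-03, -4.03620936e-05]), 'eef_pos': array([0.2593783 , 0.62260635, 0.302645  ]), 'eef_rot': array([-0.61594725, -3.08010969,  0.00319314]), 'ft_force': array([-0.3907659 , -0.38380259, -0.8012956 ]), 'ft_torque': array([ 0.06840578, -0.0192905 , -0.03262206]), 'grip_force': 0.0, 'opening': 0.08544765816926518}
```

View pics/scene1.png

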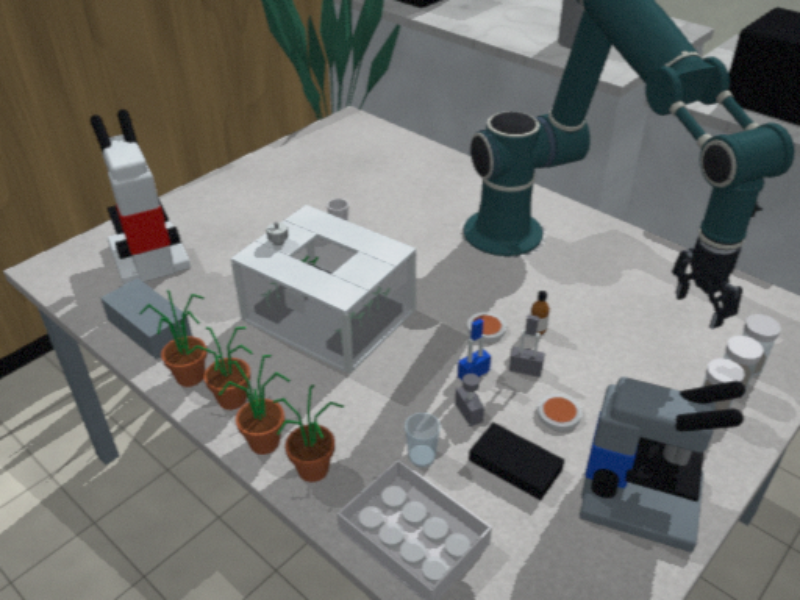

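View pics/side1.png

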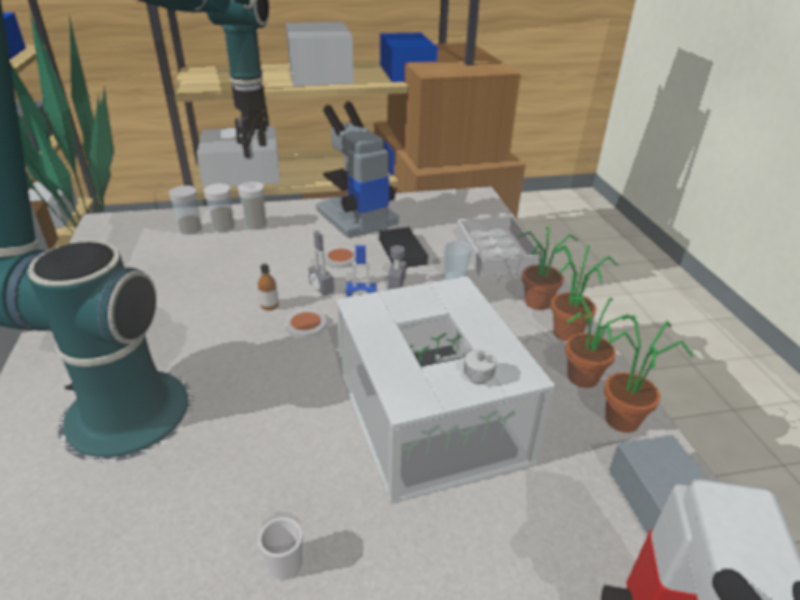

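The scene view shows the gauge (grey, open eye) at (528,345) of 800x600, its tab top at about (531,320). The blue look-alike is at (475,350), the timer at (470,395), the cabinet roof around (325,255) and the nut at (277,232). In the side view the gauge is at (320,265), the hatch at (435,340) and the nut at (480,366).

```bash
python3 - <<'E'
from h import *
import pickle
s=1.5625
S=pickle.load(open('scene.pkl','rb'));D=pickle.load(open('side.pkl','rb'))
for n,c,pts in(('scene',S,[(233,261),(308,207),(415,250),(350,306)]),('side',D,[(338,299),(465,280),(550,383),(390,420)])):
    P=[onz(c,u/s,v/s,.182) for u,v in pts]; print(n,[p[:2].round(3) for p in P],[round(np.linalg.norm(P[i]-P[i-1]),3) for i in range(4)],[np.degrees(np.arctan2(*(P[i]-P[i-1])[1::-1])).round(1) for i in range(4)], np.mean(P,0).round(3))
print('nut',onz(S,277/s,230/s,.215),onz(D,480/s,366/s,.21))
print('tab',onz(S,531/s,320/s,.152),onz(D,318/s,233/s,.152),'body',onz(S,527/s,352/s,.05))
for c,u,v in((S,531,326),(S,526,358),(D,320,240),(S,277,231)):print(dep(c,u/s,v/s).round(3))
cv2.imwrite('pics/crop1.png',np.hstack([cv2.resize(S['image'][190:280,270:370],(400,360),interpolation=3),cv2.resize(D['image'][140:230,180:280],(400,360),interpolation=3)]))
E
```

```text
scene [array([ 0.702, -0.227]), array([ 0.447, -0.263]), array([0.405, 0.043]), array([0.637, 0.071])] [np.float64(0.305), np.float64(0.257), np.float64(0.309), np.float64(0.234)] [np.float64(-77.8), np.float64(-172.0), np.float64(97.7), np.float64(6.9)] [ 0.548 -0.094  0.182]
side [array([0.4  , 0.033]), array([0.646, 0.055]), array([ 0.692, -0.242]), array([ 0.439, -0.274])] [np.float64(0.31), np.float64(0.247), np.float64(0.301), np.float64(0.256)] [np.float64(97.2), np.float64(5.2), np.float64(-81.2), np.float64(-172.8)] [ 0.544 -0.107  0.182]
nut [ 0.58818815 -0.20694376  0.215     ] [ 0.58628594 -0.21628751  0.21      ]
tab [0.39685292 0.35201769 0.152     ] [0.38767085 0.34197063 0.152     ] body [0.38601414 0.34669428 0.05      ]
[0.389 0.35  0.129]
[0.398 0.353 0.045]
[0.39  0.33  0.141]
[ 0.593 -0.201  0.218]
```

View pics/crop1.png

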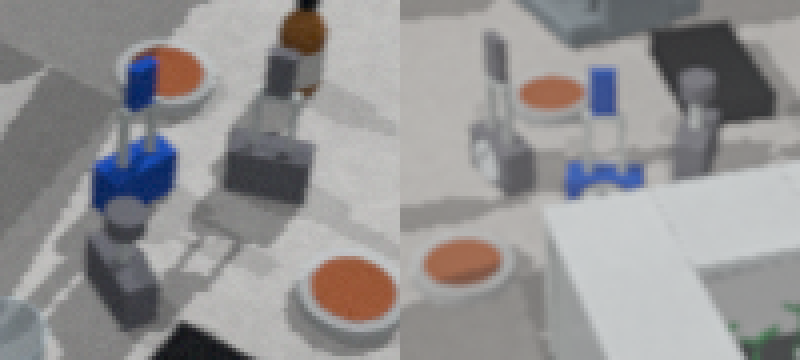

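The crop confirms the grey gauge with its tab on top, between the dropper bottle and the dish. It stands at about (0.388, 0.346), and the two views agree. I'm moving above it for a close look.

Request:
{"api": "apply_moves", "payload": {"delta_pos": [[-0.4,-0.36,0],[-0.9,-0.82,0],[-0.94,-0.86,0],[-0.94,-0.86,0]], "turn": [0,0,0,0], "jaw": [1,1,1,1]}}

```text
clock: 0.6
eef_pos: [0.3027, 0.5306, 0.3038]
eef_rot: [-0.618, -3.08, -0.001]
ft_force: [-1.3, -0.3, -0.3]
opening: 0.0855
grip_force: 0.0
```

Request:
{"api": "apply_moves", "payload": {"delta_pos": [[-0.4,-0.36,0],[-0.9,-0.82,0],[-0.94,-0.86,0],[-0.94,-0.86,0]], "turn": [0,0,0,0], "jaw": [1,1,1,1]}}

```text
clock: 1.1
eef_pos: [0.3454, 0.4392, 0.3041]
eef_rot: [-0.616, -3.08, -0.002]
ft_force: [-0.5, 0.5, 1.2]
opening: 0.0854
grip_force: 0.0
```

Request:
{"api": "apply_moves", "payload": {"delta_pos": [[-0.4,-0.36,0],[-0.9,-0.82,0],[-0.94,-0.86,0],[-0.94,-0.86,0]], "turn": [0,0,0,0], "jaw": [1,1,1,1]}}

```text
clock: 1.6
eef_pos: [0.3884, 0.347, 0.304]
eef_rot: [-0.616, -3.08, -0.002]
ft_force: [-1.3, 0.5, -1.0]
opening: 0.0852
grip_force: 0.0
```

```bash
cat >> h.py <<'E'
from scipy.spatial.transform import Rotation as Ro
def goal(x,y,z,yaw=None):
    """units to a world TCP target; yaw = direction of tool y, rad (mod pi)"""
    s=r.read_state(); R=Ro.from_rotvec(s['eef_rot']).as_matrix(); d=R.T@(np.array([x,y,z])-s['eef_pos'])/.08
    t=0; cy=np.arctan2(R[1,1],R[0,1])
    if yaw is not None: t=-((yaw-cy+np.pi/2)%np.pi-np.pi/2)/2   # tool z down
    print('t',round(s['clock'],2),'tcp',s['eef_pos'].round(4),'ydir',round(cy,3),'tilt',R[:2,2].round(4),'j6',s['joint_positions'][5].round(2),'F',s['ft_force'].round(2),'-> d',d.round(3),'turn',round(t,3))
E
python3 - <<'E'
from h import *
import pickle
goal(.388,.346,.303)
c=cam('wrist');pickle.dump(c,open('wrist.pkl','wb'));cv2.imwrite('pics/w1.png',c['image'])
print(c['f'],c['cx'],c['cy'],proj(c,[.388,.346,.152]),proj(c,[.388,.346,0]))
E
```

```text
t 1.6 tcp [0.3884 0.347  0.304 ] ydir 1.176 tilt [-0.0001  0.0012] j6 -0.5 F [-1.27  0.46 -0.98] -> d [-0.001 -0.014  0.013] turn 0
297.3186396354542 254.24704076040885 185.97960637717208 [251.59845796 193.79140243] [252.46629944 157.03569432]
```

View pics/w1.png

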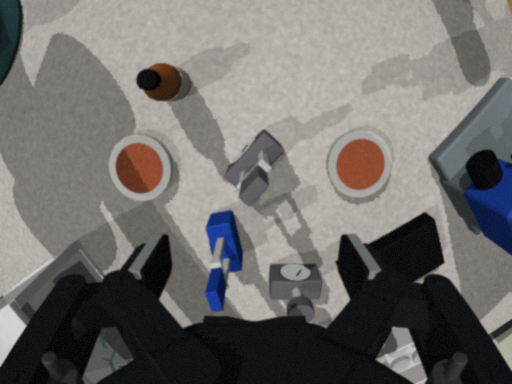

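The wrist view shows the gauge: tab at about (255,183), body at about (253,160), long axis near -40° in the image. The blue look-alike at (225,255) and the timer at (296,285) are clear of it. I'll segment the tab top by depth.

```bash
python3 - <<'E'
from h import *
import pickle
c=pickle.load(open('wrist.pkl','rb'))
def top(lo,hi,u0,u1,v0,v1):
    P=np.array([dep(c,u,v) for v in range(v0,v1) for u in range(u0,u1) if c['z_map'][v,u]>0]); P=P[(P[:,2]>lo)&(P[:,2]<hi)]
    q=P[:,:2].astype(np.float32); (m,(w,h),a)=cv2.minAreaRect(q); b=cv2.boxPoints((m,(w,h),a)); e=b[1]-b[0] if np.linalg.norm(b[1]-b[0])>np.linalg.norm(b[2]-b[1]) else b[2]-b[1]
    print(len(P),np.round(m,4),np.round((w,h),4),'long dir',np.arctan2(e[1],e[0]).round(3)%np.pi,P.mean(0).round(4),'z',np.percentile(P[:,2],[5,50,95]).round(3))
top(.142,.16,225,285,150,215)
top(.03,.055,215,295,120,210)
goal(.388,.346,.2)
E
```

```text
518 [0.3864 0.3482] [0.0121 0.0243] long dir 2.0235927 [0.3856 0.3486 0.1505] z [0.145 0.151 0.152]
1259 [0.3856 0.3475] [0.0335 0.0714] long dir 1.9515927 [0.3796 0.3515 0.0465] z [0.039 0.047 0.049]
t 1.65 tcp [0.3882 0.3473 0.304 ] ydir 1.177 tilt [-0.0002  0.0011] j6 -0.5 F [0.19 0.35 0.  ] -> d [-0.005 -0.017  1.3  ] turn 0
```

Request:
{"api": "apply_moves", "payload": {"delta_pos": [[0.03,0,0.1],[0.03,0,0.2],[0.03,0,0.3],[0.03,0,0.4],[0.03,0,0.4],[0.03,0,0.4],[0.03,0,0.4]], "turn": [-0.08,-0.16,-0.24,-0.32,-0.39,-0.39,-0.39], "jaw": [0.7,0.7,0.7,0.7,0.7,0.7,0.7]}}

```text
clock: 2.52
eef_pos: [0.386, 0.3477, 0.272]
eef_rot: [-0.6, 3.084, 0.001]
ft_force: [-0.5, 0.4, 0.6]
opening: 0.0598
grip_force: 0.0
```

```bash
python3 - <<'E'
from h import *
goal(.386,.348,.192,1.96)
E
```

```text
t 2.52 tcp [0.386  0.3477 0.272 ] ydir 1.955 tilt [0.0001 0.0004] j6 -1.27 F [-0.53  0.39  0.65] -> d [-0.002  0.003  1.   ] turn -0.002
```

Request:
{"api": "apply_moves", "payload": {"delta_pos": [[0,0,0.3],[0,0,0.6],[0,0,0.85],[0,0,1],[0,0,1],[0,0,1],[0,0,1],[0,0,1],[0,0,1],[0,0,1]], "turn": [0,0,0,0,0,0,0,0,0,0], "jaw": [0.7,0.7,0.7,0.7,0.7,0.1,0.1,0.1,0.1,0.1], "grip_force": 40}}

```text
clock: 3.78
eef_pos: [0.387, 0.3474, 0.1931]
eef_rot: [-0.601, 3.081, 0.002]
ft_force: [-0.7, 1.3, 6.5]
opening: 0.0234
grip_force: 40.1
```

Request:
{"api": "apply_moves", "payload": {"delta_pos": [[0,0,-0.1],[0,0,-0.4],[0,0,-0.7],[0,0,-1],[0,0,-1],[0,0,-1]], "turn": [0,0,0,0,0,0], "jaw": [0.1,0.1,0.1,0.1,0.1,0.1]}}

```text
clock: 4.53
eef_pos: [0.3856, 0.3461, 0.2705]
eef_rot: [0.601, -3.082, 0.002]
ft_force: [-1.0, 0.8, -2.5]
opening: 0.0236
grip_force: 39.5
```

Request:
{"api": "apply_moves", "payload": {"delta_pos": [[0,0,-0.3],[0,0,-0.7],[0,0,-1],[0,0,-1],[0,0,-1]], "turn": [0,0,0,0,0], "jaw": [0.1,0.1,0.1,0.1,0.1]}}

```text
clock: 5.15
eef_pos: [0.3856, 0.3462, 0.3496]
eef_rot: [0.601, -3.08, 0.003]
ft_force: [-0.2, -0.7, -2.9]
opening: 0.0234
grip_force: 39.6
```

```bash
python3 - <<'E'
from h import *
import pickle
s=1.5625
S=cam('scene');D=cam('side')
pickle.dump((S,D),open('sd.pkl','wb'))
cv2.imwrite('pics/cab.png',np.hstack([cv2.resize(S['image'][120:240,140:270],(400,369),interpolation=3),cv2.resize(D['image'][175:295,210:360],(400,320),interpolation=3)][0:1]+[cv2.copyMakeBorder(cv2.resize(D['image'][175:295,210:360],(400,320),interpolation=3),0,49,0,0,0)]))
F=[]
goal(.386,.348,.352,1.70)
g=r.read_state();print(g['opening'],g['grip_force'])
W=cam('wrist');pickle.dump(W,open('wrist2.pkl','wb'))
E
```

```text
t 5.25 tcp [0.3855 0.3461 0.3494] ydir 1.956 tilt [-0.0031 -0.0025] j6 -1.27 F [ 0.32  0.35 -2.36] -> d [-0.014  0.02  -0.032] turn 0.128
0.023099000529493322 39.573816183255985
```

View pics/cab.png

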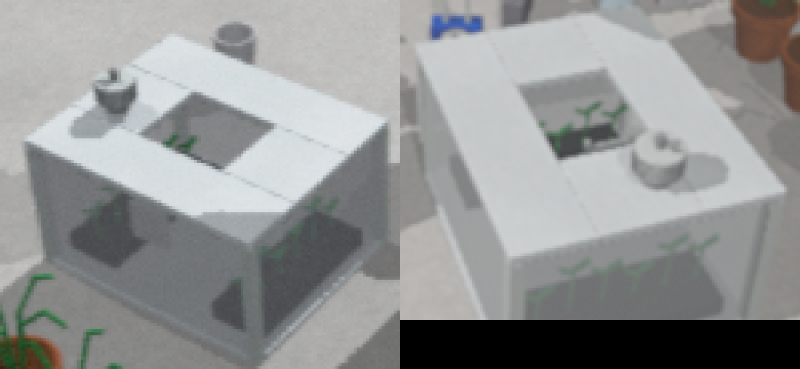

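```bash
python3 - <<'E'
from h import *
import pickle
S,D=pickle.load(open('sd.pkl','rb'))
a=lambda p:(p[0]*130/400+140,p[1]*130/400+120); b=lambda p:(p[0]*150/400+210,p[1]*150/400+175)
def show(n,c,pts,z=.182):
    P=np.array([onz(c,u,v,z) for u,v in pts]);m=len(P); print(n,P[:,:2].round(3).tolist(),[np.linalg.norm(P[i]-P[i-1]).round(3) for i in range(m)],'mean',P.mean(0)[:2].round(4))
show('roofS',S,[a(p) for p in[(23,142),(172,35),(390,122),(247,243)]])
show('roofD',D,[b(p) for p in[(15,44),(190,12),(387,190),(110,260)]])
show('hatS',S,[a(p) for p in[(190,92),(275,127),(220,171),(141,134)]])
show('hatD',D,[b(p) for p in[(118,85),(208,68),(160,162)]])
# roof plane from depth, masked
for n,c in(('S',S),('D',D)):
    P=np.array([dep(c,u,v) for v in range(120,310) for u in range(130,370) if c['z_map'][v,u]>0])
    m=(P[:,2]>.174)&(P[:,2]<.19)&(P[:,0]>.35)&(P[:,0]<.75)&(abs(P[:,1]+.1)<.22); q=P[m]
    R=cv2.minAreaRect(q[:,:2].astype(np.float32)); print(n,len(q),R,np.median(q[:,2]))
    m=(P[:,2]>.205)&(P[:,2]<.235)&(P[:,0]>.5)&(P[:,0]<.68)&(abs(P[:,1]+.2)<.08); q=P[m]; print('nut',len(q),(q.min(0)+q.max(0))/2,np.ptp(q,axis=0))
E
```

```text
roofS [[0.702, -0.236], [0.445, -0.272], [0.401, 0.044], [0.656, 0.073]] [np.float64(0.312), np.float64(0.26), np.float64(0.319), np.float64(0.256)] mean [ 0.551  -0.0977]
roofD [[0.398, 0.033], [0.597, 0.062], [0.698, -0.247], [0.44, -0.285]] [np.float64(0.321), np.float64(0.202), np.float64(0.325), np.float64(0.261)] mean [ 0.5332 -0.1094]
hatS [[0.512, -0.167], [0.495, -0.046], [0.592, -0.034], [0.604, -0.149]] [np.float64(0.094), np.float64(0.123), np.float64(0.098), np.float64(0.115)] mean [ 0.5507 -0.0991]
hatD [[0.492, -0.056], [0.589, -0.044], [0.507, -0.176]] [np.float64(0.121), np.float64(0.098), np.float64(0.156)] mean [ 0.5294 -0.092 ]
S 3631 ((0.547641396522522, -0.10182438790798187), (0.2675495445728302, 0.32523953914642334), 7.319116592407227) 0.1809720210799488
nut 127 [ 0.58791238 -0.20620179  0.21939933] [0.04727655 0.04963333 0.02628126]
D 6967 ((0.5481130480766296, -0.10639792680740356), (0.2615721523761749, 0.3239190876483917), 7.777259349822998) 0.18385791168132504
nut 307 [ 0.58625705 -0.21569693  0.22003936] [0.04880274 0.04643689 0.02991498]
```

Request:
{"api": "apply_moves", "payload": {"delta_pos": [[0,-0.1,-0.4],[0.02,-0.3,-0.7],[0.05,-0.6,-0.9],[0.08,-0.98,-0.9],[0.08,-0.98,-0.9]], "turn": [0,0,0,0,0], "jaw": [0.1,0.1,0.1,0.1,0.1]}}

```text
clock: 5.92
eef_pos: [0.4101, 0.2702, 0.4232]
eef_rot: [0.597, -3.083, 0.001]
ft_force: [0.5, 0.2, -2.9]
opening: 0.0234
grip_force: 39.9
```

Request:
{"api": "apply_moves", "payload": {"delta_pos": [[0.04,-0.5,0],[0.08,-0.98,0],[0.08,-0.98,0]], "turn": [0,0,0], "jaw": [0.1,0.1,0.1]}}

```text
clock: 6.3
eef_pos: [0.4336, 0.1953, 0.4229]
eef_rot: [0.597, -3.083, 0.001]
ft_force: [0.1, 0.4, -2.2]
opening: 0.0232
grip_force: 40.3
```

Request:
{"api": "apply_moves", "payload": {"delta_pos": [[0.04,-0.5,0],[0.08,-0.98,0],[0.08,-0.98,0]], "turn": [0,0,0], "jaw": [0.1,0.1,0.1]}}

```text
clock: 6.68
eef_pos: [0.4571, 0.1208, 0.4231]
eef_rot: [0.597, -3.083, -0.0]
ft_force: [-0.4, 0.6, -2.6]
opening: 0.0232
grip_force: 40.6
```

Request:
{"api": "apply_moves", "payload": {"delta_pos": [[0.04,-0.5,0],[0.08,-0.98,0],[0.08,-0.98,0]], "turn": [0,0,0], "jaw": [0.1,0.1,0.1]}}

```text
clock: 7.05
eef_pos: [0.4808, 0.0462, 0.4232]
eef_rot: [0.598, -3.083, -0.001]
ft_force: [-1.1, 0.9, -2.2]
opening: 0.0235
grip_force: 40.8
```

Request:
{"api": "apply_moves", "payload": {"delta_pos": [[0.04,-0.5,0],[0.08,-0.98,0],[0.08,-0.98,0]], "turn": [0,0,0], "jaw": [0.1,0.1,0.1]}}

```text
clock: 7.42
eef_pos: [0.5044, -0.0285, 0.4232]
eef_rot: [0.599, -3.083, -0.001]
ft_force: [-0.8, 0.8, -2.5]
opening: 0.0234
grip_force: 40.9
```

Request:
{"api": "apply_moves", "payload": {"delta_pos": [[0.04,-0.4,0],[0.08,-0.8,0],[0.1,-0.98,0],[0.1,-0.98,0],[0.1,-0.98,0]], "turn": [0.06,0.12,0.128,0.128,0.128], "jaw": [0.1,0.1,0.1,0.1,0.1]}}

```text
clock: 8.05
eef_pos: [0.5258, -0.1028, 0.4238]
eef_rot: [0.206, -3.135, -0.002]
ft_force: [-0.5, 0.1, -2.0]
opening: 0.0229
grip_force: 40.9
```

```bash
python3 - <<'E'
from h import *
import pickle
goal(.525,-.107,.42,1.702)
c=cam('wrist');pickle.dump(c,open('wrist3.pkl','wb'));cv2.imwrite('pics/w3.png',c['image'])
S,D=cam('scene'),cam('side');pickle.dump((S,D),open('sd3.pkl','wb'))
E
```

```text
t 8.05 tcp [ 0.5258 -0.1028  0.4238] ydir 1.702 tilt [-0.0004  0.0012] j6 -1.94 F [-0.49  0.08 -2.02] -> d [ 0.017 -0.05   0.047] turn -0.0
```

View pics/w3.png

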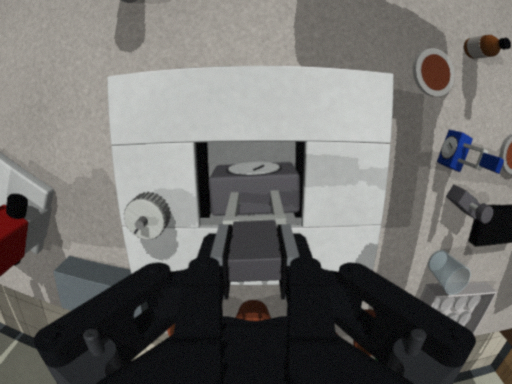

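The wrist view shows the gauge in hand over the hatch. The hatch's front corners are near (194,142) and (305,142), its sides run down to about v=217, the roof's front corners are (109,76) and (392,72), and the nut is at (147,216).

```bash
python3 - <<'E'
from h import *
import pickle
c=pickle.load(open('wrist3.pkl','rb'))
yw=.131; ex=np.array([np.cos(yw),np.sin(yw)]); ey=np.array([-ex[1],ex[0]])
o=np.array([.549,-.104])
for n,(u,v),z in[('hFL',(194,142),.182),('hFR',(305,142),.182),('hL',(201,217),.182),('hR',(303,217),.182),('roofFL',(109,76),.182),('roofFR',(392,72),.182),('nut',(147,216),.221)]:
    p=onz(c,u,v,z); print(n,p.round(4),'cab',round(float((p[:2]-o)@ex),4),round(float((p[:2]-o)@ey),4),'dep',dep(c,u,v).round(3))
P=np.array([dep(c,u,v) for v in range(60,260) for u in range(95,400) if c['z_map'][v,u]>0])
q=P[(abs(P[:,2]-.182)<.006)]; l=(q[:,:2]-o)@np.array([ex,ey]).T
print(np.percentile(l,[.5,99.5],axis=0).round(4),np.median(q[:,2]))
h=l[(l[:,0]>-.02)&(l[:,0]<.03)]; print('hatch y',h[(h[:,1]>0)][:,1].min(),h[h[:,1]<0][:,1].max())
h=l[abs(l[:,1])<.03]; print('hatch front',h[h[:,0]<0][:,0].max())
m=(abs(l[:,1]-.1)<.04); e=l[m]; b=np.polyfit(*zip(*[(y,e[abs(e[:,1]-y)<.004][:,0].min()) for y in np.arange(.07,.14,.01)]),1);print('front tilt',b)
n=P[(P[:,2]>.21)&(P[:,2]<.224)&(P[:,1]<-.17)&(P[:,1]>-.26)]; print('nut',((n.min(0)+n.max(0))/2).round(4),np.ptp(n,axis=0).round(3))
g=P[(P[:,2]>.24)&(P[:,2]<.3)]; 
# gauge in hand: known
s=r.read_state();print(s['eef_pos'])
E
```

```text
hFL [ 0.506  -0.1695  0.182 ] cab -0.0512 -0.0594 dep [ 0.507 -0.171  0.177]
hFR [ 0.4907 -0.0523  0.182 ] cab -0.051 0.0589 dep [ 0.492 -0.051  0.175]
hL [ 0.5908 -0.1549  0.182 ] cab 0.0348 -0.0559 dep [ 0.658 -0.176  0.028]
hR [ 0.5755 -0.0394  0.182 ] cab 0.0347 0.0606 dep [ 0.576 -0.039  0.181]
roofFL [ 0.4408 -0.2763  0.182 ] cab -0.1297 -0.1566 dep [ 0.441 -0.277  0.181]
roofFR [0.3962 0.0341 0.182 ] cab -0.1334 0.1569 dep [ 0.362  0.12  -0.002]
nut [ 0.5813 -0.2067  0.221 ] cab 0.0186 -0.106 dep [ 0.581 -0.207  0.221]
[[-0.1306 -0.1577]
 [ 0.0919  0.1578]] 0.18143154301441103
hatch y 0.059644999600533065 -0.05904888963129569
hatch front -0.05115725599710276
front tilt [-0.01393303 -0.13031727]
nut [ 0.5863 -0.2113  0.2169] [0.048 0.049 0.014]
[ 0.52575981 -0.10326523  0.42401964]
```

Request:
{"api": "apply_moves", "payload": {"delta_pos": [[0.026,-0.047,0.1],[0.026,-0.047,0.35],[0.026,-0.047,0.6],[0.026,-0.047,0.85],[0.026,-0.047,1],[0.026,-0.047,1]], "turn": [-0.003,-0.003,-0.003,-0.003,-0.003,-0.003], "jaw": [0.1,0.1,0.1,0.1,0.1,0.1]}}

```text
clock: 8.95
eef_pos: [0.5237, -0.1081, 0.3421]
eef_rot: [0.212, -3.132, -0.002]
ft_force: [0.3, 0.1, -1.4]
opening: 0.0233
grip_force: 40.9
```

```bash
python3 - <<'E'
from h import *
goal(.5242,-.1073,.265,1.708)
E
```

```text
t 8.95 tcp [ 0.5237 -0.1081  0.3421] ydir 1.706 tilt [-0.003   0.0008] j6 -1.96 F [ 0.3   0.12 -1.38] -> d [-0.01   0.008  0.964] turn -0.001
```

Request:
{"api": "apply_moves", "payload": {"delta_pos": [[-0.01,0.008,0.15],[-0.01,0.008,0.32],[-0.01,0.008,0.49],[-0.01,0.008,0.66],[-0.01,0.008,0.83],[-0.01,0.008,0.96],[-0.01,0.008,0.96],[-0.01,0.008,0.96]], "turn": [0,0,0,0,0,0,0,0], "jaw": [0.1,0.1,0.1,0.1,0.1,0.1,0.1,0.1]}}

```text
clock: 9.95
eef_pos: [0.5254, -0.1076, 0.2675]
eef_rot: [-0.212, 3.134, -0.0]
ft_force: [-0.0, 0.4, -1.8]
opening: 0.0234
grip_force: 40.9
```

```bash
python3 - <<'E'
from h import *
S,D=cam('scene'),cam('side')
goal(.5728,-.1006,.265,1.708)
a=lambda I,x,y,w,h:cv2.resize(I[y:y+h,x:x+w],(400,400*h//w),interpolation=3)
cv2.imwrite('pics/in.png',np.hstack([a(S['image'],150,125,110,110),a(D['image'],215,170,120,120)]))
E
```

```text
t 10.05 tcp [ 0.5255 -0.1076  0.2679] ydir 1.706 tilt [ 0.0014 -0.0004] j6 -1.95 F [-0.32  0.46 -2.85] -> d [-0.597  0.008  0.037] turn -0.001
```

View pics/in.png

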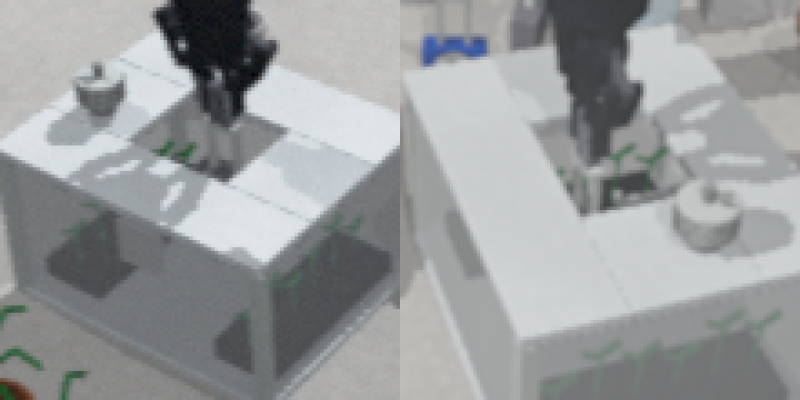

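The gauge hangs inside the hatch in front of the hook and touches nothing. I'm threading it slowly along +x.

Request:
{"api": "apply_moves", "payload": {"delta_pos": [[0,0,0.03],[-0.05,0,0.03],[-0.1,0,0.03],[-0.16,0,0.03],[-0.22,0,0.03],[-0.28,0,0.03],[-0.28,0,0.03]], "turn": [0,0,0,0,0,0,0], "jaw": [0.1,0.1,0.1,0.1,0.1,0.1,0.1]}}

```text
clock: 10.92
eef_pos: [0.5477, -0.1044, 0.2647]
eef_rot: [-0.213, 3.134, -0.0]
ft_force: [0.6, -0.9, -1.3]
opening: 0.0235
grip_force: 40.9
```

```bash
python3 - <<'E'
from h import *
goal(.5728,-.1006,.265,1.708)
E
```

```text
t 10.93 tcp [ 0.5477 -0.1044  0.2647] ydir 1.706 tilt [ 0. -0.] j6 -1.94 F [ 0.62 -0.88 -1.3 ] -> d [-0.318  0.005 -0.004] turn -0.001
```

Request:
{"api": "apply_moves", "payload": {"delta_pos": [[-0.06,0,0],[-0.12,0,0],[-0.18,0,0],[-0.24,0,0],[-0.3,0,0],[-0.32,0,0],[-0.32,0,0],[-0.32,0,0]], "turn": [0,0,0,0,0,0,0,0], "jaw": [0.1,0.1,0.1,0.1,0.1,0.1,0.1,0.1]}}

```text
clock: 11.92
eef_pos: [0.5725, -0.1011, 0.2646]
eef_rot: [0.212, -3.134, 0.0]
ft_force: [-0.9, 0.3, -1.8]
opening: 0.0234
grip_force: 40.9
```

Request:
{"api": "apply_moves", "payload": {"delta_pos": [[0,0,0.03],[0,0,0.06],[0,0,0.09],[0,0,0.12],[0,0,0.15],[0,0,0.15],[0,0,0.15]], "turn": [0,0,0,0,0,0,0], "jaw": [0.1,0.1,0.1,0.1,0.1,0.1,0.1]}}

```text
clock: 12.8
eef_pos: [0.5727, -0.1011, 0.2527]
eef_rot: [-0.212, 3.134, -0.0]
ft_force: [-0.1, 0.2, -2.7]
opening: 0.0236
grip_force: 40.9
```

```bash
cat > f.py <<'E'
from h import *
F=[]
for i in range(6): F.append(r.read_state()['ft_force']); r.read_camera('wrist')
F=np.array(F); print('F mean',F.mean(0).round(2),'sd',F[:,2].std().round(2))
goal(.5728,-.1006,.249,1.708)
E
python3 f.py
```

```text
F mean [ 0.18 -0.22 -2.34] sd 0.7
t 13.1 tcp [ 0.5727 -0.1011  0.2528] ydir 1.706 tilt [ 0.0001 -0.0001] j6 -1.92 F [-0.09  0.12 -2.79] -> d [-0.002  0.006  0.047] turn -0.001
```

Request:
{"api": "apply_moves", "payload": {"delta_pos": [[0,0,0.025],[0,0,0.05],[0,0,0.075],[0,0,0.075]], "turn": [0,0,0,0], "jaw": [0.1,0.1,0.1,0.1]}}

```text
clock: 13.6
eef_pos: [0.5724, -0.101, 0.2463]
eef_rot: [0.212, -3.134, -0.0]
ft_force: [-1.0, 0.4, -2.8]
opening: 0.0232
grip_force: 40.9
```

```bash
python3 f.py
```

```text
F mean [ 0.12 -0.04 -2.14] sd 0.42
t 13.9 tcp [ 0.5727 -0.1011  0.2468] ydir 1.706 tilt [ 0.0002 -0.0001] j6 -1.92 F [ 0.17 -1.29 -2.5 ] -> d [-0.002  0.006 -0.028] turn -0.001
```

Request:
{"api": "apply_moves", "payload": {"delta_pos": [[0,0,0.02],[0,0,0.035],[0,0,0.05],[0,0,0.05]], "turn": [0,0,0,0], "jaw": [0.1,0.1,0.1,0.1]}}

```text
clock: 14.4
eef_pos: [0.5725, -0.101, 0.2425]
eef_rot: [0.212, -3.134, -0.0]
ft_force: [1.1, 0.8, -2.4]
opening: 0.0238
grip_force: 40.9
```

```bash
python3 f.py
```

```text
F mean [ 0.19 -0.28 -2.32] sd 0.37
t 14.7 tcp [ 0.5727 -0.1011  0.2427] ydir 1.706 tilt [ 0.0001 -0.    ] j6 -1.92 F [-0.12  0.02 -2.06] -> d [-0.002  0.006 -0.078] turn -0.001
```

Request:
{"api": "apply_moves", "payload": {"delta_pos": [[0,0,0.02],[0,0,0.035],[0,0,0.05],[0,0,0.05]], "turn": [0,0,0,0], "jaw": [0.1,0.1,0.1,0.1]}}

```text
clock: 15.2
eef_pos: [0.5725, -0.101, 0.2385]
eef_rot: [0.212, -3.134, -0.0]
ft_force: [-0.1, -1.0, -1.5]
opening: 0.0237
grip_force: 40.9
```

```bash
python3 f.py
```

```text
F mean [-0.13 -0.38 -1.9 ] sd 0.44
t 15.5 tcp [ 0.5727 -0.101   0.2388] ydir 1.706 tilt [ 0.0001 -0.    ] j6 -1.92 F [ 0.83  0.26 -2.65] -> d [-0.002  0.005 -0.128] turn -0.001
```

Request:
{"api": "apply_moves", "payload": {"delta_pos": [[0,0,0.01],[0,0,0.02],[0,0,0.03],[0,0,0.03]], "turn": [0,0,0,0], "jaw": [0.1,0.1,0.1,0.1]}}

```text
clock: 16.0
eef_pos: [0.5726, -0.101, 0.2361]
eef_rot: [0.212, -3.134, -0.0]
ft_force: [0.4, 0.1, -2.6]
opening: 0.0234
grip_force: 40.9
```

```bash
python3 f.py
```

```text
F mean [ 0.21  0.36 -2.  ] sd 0.43
t 16.3 tcp [ 0.5727 -0.1011  0.2363] ydir 1.706 tilt [ 0.0001 -0.0001] j6 -1.92 F [ 0.27  0.02 -2.8 ] -> d [-0.002  0.005 -0.158] turn -0.001
```

Request:
{"api": "apply_moves", "payload": {"delta_pos": [[0,0,0.01],[0,0,0.025],[0,0,0.04],[0,0,0.04]], "turn": [0,0,0,0], "jaw": [0.1,0.1,0.1,0.1]}}

```text
clock: 16.8
eef_pos: [0.5725, -0.101, 0.2328]
eef_rot: [0.212, -3.134, -0.0]
ft_force: [0.4, 0.5, -1.9]
opening: 0.0232
grip_force: 40.9
```

```bash
python3 f.py
```

```text
F mean [-0.36  0.11 -1.87] sd 0.25
t 17.1 tcp [ 0.5727 -0.101   0.2331] ydir 1.706 tilt [ 0.0001 -0.    ] j6 -1.92 F [ 0.56  0.81 -1.28] -> d [-0.002  0.005 -0.198] turn -0.001
```

Request:
{"api": "apply_moves", "payload": {"delta_pos": [[0,0,0.01],[0,0,0.025],[0,0,0.04],[0,0,0.04]], "turn": [0,0,0,0], "jaw": [0.1,0.1,0.1,0.1]}}

```text
clock: 17.6
eef_pos: [0.5725, -0.101, 0.2297]
eef_rot: [0.212, -3.134, -0.0]
ft_force: [0.3, 0.4, -2.0]
opening: 0.0232
grip_force: 40.9
```

```bash
python3 f.py
```

```text
F mean [ 0.2  -0.18 -2.22] sd 0.59
t 17.9 tcp [ 0.5727 -0.101   0.2299] ydir 1.706 tilt [ 0.0001 -0.    ] j6 -1.92 F [ 0.41  0.61 -2.67] -> d [-0.002  0.005 -0.238] turn -0.001
```

Request:
{"api": "apply_moves", "payload": {"delta_pos": [[0,0,0.01],[0,0,0.025],[0,0,0.04],[0,0,0.04]], "turn": [0,0,0,0], "jaw": [0.1,0.1,0.1,0.1]}}

```text
clock: 18.4
eef_pos: [0.5725, -0.101, 0.2265]
eef_rot: [0.212, -3.134, -0.0]
ft_force: [-0.2, -0.1, -2.1]
opening: 0.0234
grip_force: 40.9
```

```bash
python3 f.py
```

```text
F mean [-0.18  0.33 -2.41] sd 0.29
t 18.7 tcp [ 0.5727 -0.1011  0.2268] ydir 1.706 tilt [ 0.0001 -0.0001] j6 -1.92 F [-0.47 -0.11 -1.89] -> d [-0.002  0.005 -0.278] turn -0.001
```

Request:
{"api": "apply_moves", "payload": {"delta_pos": [[0,0,0.01],[0,0,0.02],[0,0,0.03],[0,0,0.03]], "turn": [0,0,0,0], "jaw": [0.1,0.1,0.1,0.1]}}

```text
clock: 19.2
eef_pos: [0.5727, -0.101, 0.2244]
eef_rot: [-0.212, 3.134, -0.0]
ft_force: [0.2, 0.5, -1.6]
opening: 0.0233
grip_force: 41.0
```

```bash
python3 f.py; python3 -c "
from h import *
a=lambda I,x,y,w,h:cv2.resize(I[y:y+h,x:x+w],(400,400*h//w),interpolation=3)
W,D=cam('wrist'),cam('side')
cv2.imwrite('pics/chk.png',np.hstack([a(W['image'],160,60,190,190),a(D['image'],235,180,90,90)]))"
```

```text
F mean [ 0.01  0.19 -0.62] sd 0.65
t 19.5 tcp [ 0.5727 -0.1011  0.2244] ydir 1.706 tilt [ 0.0001 -0.    ] j6 -1.92 F [-0.6   0.25 -1.76] -> d [-0.002  0.006 -0.308] turn -0.001
```

View pics/chk.png

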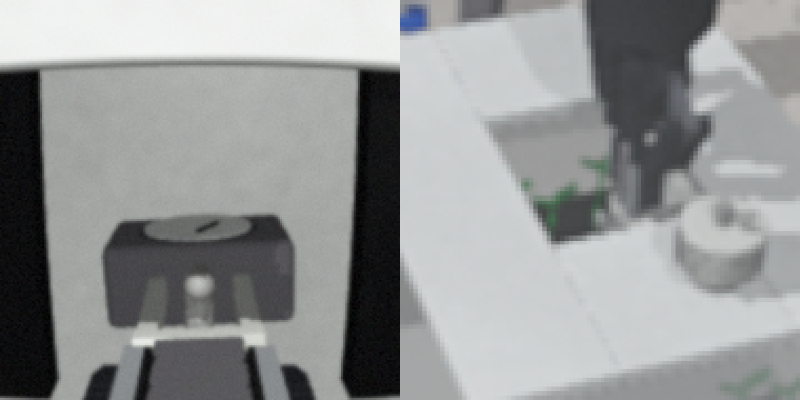

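The wrist view shows the hook's tip standing centred inside the eye at (200,288) of the crop. The wrist force has dropped from -2.2 to about -0.6 N, so the hook is taking the weight. I'll go one more small step.

Request:
{"api": "apply_moves", "payload": {"delta_pos": [[0,0,0.005],[0,0,0.01],[0,0,0.015],[0,0,0.015]], "turn": [0,0,0,0], "jaw": [0.1,0.1,0.1,0.1]}}

```text
clock: 20.1
eef_pos: [0.5727, -0.1011, 0.2231]
eef_rot: [-0.212, 3.134, -0.0]
ft_force: [-0.6, -0.1, 0.5]
opening: 0.0233
grip_force: 41.1
```

```bash
sed -i 's/range(6)/range(10)/' f.py; python3 f.py
```

```text
F mean [ 0.05  0.01 -0.09] sd 0.43
t 20.6 tcp [ 0.5727 -0.1011  0.2231] ydir 1.706 tilt [ 0.0002 -0.0001] j6 -1.92 F [0.57 0.02 0.07] -> d [-0.002  0.006 -0.323] turn -0.001
```

The full weight is now on the hook (about 0 N at the wrist), so I'm releasing.

Request:
{"api": "apply_moves", "payload": {"delta_pos": [[0,0,0],[0,0,0],[0,0,0],[0,0,0],[0,0,0],[0,0,0],[0,0,0]], "turn": [0,0,0,0,0,0,0], "jaw": [0.3,0.34,0.38,0.42,0.46,0.5,0.5], "grip_force": 20}}

```text
clock: 21.48
eef_pos: [0.5726, -0.101, 0.2231]
eef_rot: [-0.212, 3.134, -0.0]
ft_force: [0.3, 0.3, -1.0]
opening: 0.0426
grip_force: 0.0
```

Request:
{"api": "apply_moves", "payload": {"delta_pos": [[0,0,-0.1],[0,0,-0.25],[0,0,-0.5],[0,0,-0.75],[0,0,-1],[0,0,-1]], "turn": [0,0,0,0,0,0], "jaw": [0.5,0.5,0.5,0.5,0.5,0.5]}}

```text
clock: 22.22
eef_pos: [0.574, -0.1013, 0.3064]
eef_rot: [-0.212, 3.129, -0.002]
ft_force: [-0.3, -0.8, -0.2]
opening: 0.0429
grip_force: 0.0
```

```bash
python3 - <<'E'
from h import *
c=cam('wrist');cv2.imwrite('pics/w5.png',c['image'])
goal(.5855,-.2105,.325,1.708)
P=np.array([dep(c,u,v) for v in range(0,384) for u in range(40,470) if c['z_map'][v,u]>0])
n=P[(P[:,2]>.2)&(P[:,2]<.226)&(np.hypot(P[:,0]-.586,P[:,1]+.209)<.045)]; print('nut',len(n),((n.min(0)+n.max(0))/2).round(4),np.ptp(n,axis=0).round(3),n[:,2].max(),proj(c,[.585,-.21,.221]))
g=P[(P[:,2]>.16)&(P[:,2]<.2)&(abs(P[:,0]-.573)<.03)&(abs(P[:,1]+.101)<.03)]
if len(g): print('tab',len(g),cv2.minAreaRect(g[g[:,2]>.18][:,:2].astype(np.float32)),np.percentile(g[:,2],[5,50,95]))
E
```

```text
t 22.27 tcp [ 0.5732 -0.1011  0.3047] ydir 1.706 tilt [ 0.0027 -0.0006] j6 -1.92 F [ 0.11 -0.48  0.52] -> d [ 0.032 -1.375 -0.253] turn -0.001
nut 3711 [ 0.5864 -0.2113  0.2129] [0.049 0.049 0.026] 0.2257547644806704 [ 82.94758989 218.02764925]
tab 1814 ((0.5836350917816162, -0.09903094917535782), (0.05596993491053581, 0.03865721449255943), 89.98553466796875) [0.16722339 0.18075139 0.18216409]
```

View pics/w5.png

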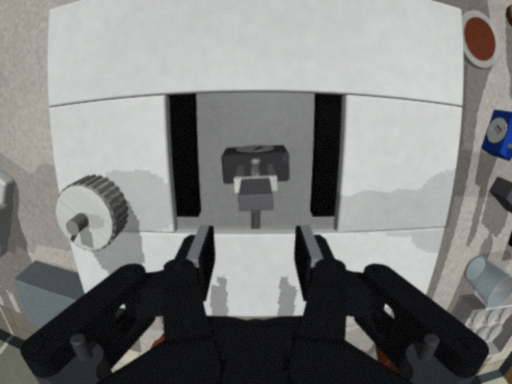

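The gauge hangs on the hook: tab at (255,192), the bar running through its eye. The nut is at (95,213) with a small pin on top. Next I move over the nut.

Request:
{"api": "apply_moves", "payload": {"delta_pos": [[0,0,-0.3],[0.01,-0.35,-0.5],[0.01,-0.7,-0.5],[0.01,-0.7,-0.5]], "turn": [0,0,0,0], "jaw": [0.5,0.5,0.85,0.85]}}

```text
clock: 22.78
eef_pos: [0.5791, -0.1579, 0.342]
eef_rot: [0.209, -3.133, -0.001]
ft_force: [0.8, 0.2, 0.1]
opening: 0.0725
grip_force: 0.0
```

Request:
{"api": "apply_moves", "payload": {"delta_pos": [[0.02,-0.4,0],[0.02,-0.68,0],[0.02,-0.68,0],[0.02,-0.68,0]], "turn": [0,0,0,0], "jaw": [0.85,0.85,0.85,0.85]}}

```text
clock: 23.28
eef_pos: [0.585, -0.2102, 0.3426]
eef_rot: [0.212, -3.134, -0.002]
ft_force: [-0.0, 0.3, -0.3]
opening: 0.0726
grip_force: 0.0
```

```bash
python3 - <<'E'
from h import *
c=cam('wrist')
P=np.array([dep(c,u,v) for v in range(0,384) for u in range(40,470) if c['z_map'][v,u]>0])
k=P[np.hypot(P[:,0]-.586,P[:,1]+.211)<.04]
t=k[(k[:,2]>.218)&(k[:,2]<.225)]; print('top',len(t),cv2.minEnclosingCircle(t[:,:2].astype(np.float32)),t.mean(0).round(4))
print('hist',np.histogram(k[:,2],bins=np.arange(.176,.27,.006)))
p=k[k[:,2]>.226]; print('pin',len(p),p.mean(0).round(3) if len(p) else '')
goal(.586,-.211,.265,1.708)
E
```

```text
top 3095 ((0.5864596366882324, -0.2114723175764084), 0.024393634870648384) [ 0.5847 -0.2114  0.2203]
hist (array([2687,  756,    0,   42,   86,  104,  205, 3085,   46,  202,    0,
          0,    0,    0,    0]), array([0.176, 0.182, 0.188, 0.194, 0.2  , 0.206, 0.212, 0.218, 0.224,
       0.23 , 0.236, 0.242, 0.248, 0.254, 0.26 , 0.266]))
pin 21376 [ 0.573 -0.212  0.351]
t 23.32 tcp [ 0.5851 -0.21    0.3428] ydir 1.706 tilt [-0.0006  0.0009] j6 -2.09 F [ 0.13  0.43 -0.61] -> d [-0.01  -0.015  0.972] turn -0.001
```

Request:
{"api": "apply_moves", "payload": {"delta_pos": [[-0.015,-0.017,0.25],[-0.015,-0.017,0.5],[-0.015,-0.017,0.75],[-0.015,-0.017,0.9],[-0.015,-0.017,0.96],[-0.015,-0.017,0.96],[-0.015,-0.017,0.96],[-0.015,-0.017,0.96],[-0.015,-0.017,0.96],[-0.015,-0.017,0.96]], "turn": [0,0,0,0,0,0,0,0,0,0], "jaw": [0.85,0.85,0.85,0.85,0.85,0.85,0.35,0.35,0.35,0.35], "grip_force": 35}}

```text
clock: 24.58
eef_pos: [0.587, -0.2118, 0.2676]
eef_rot: [-0.212, 3.133, -0.0]
ft_force: [-1.1, 2.4, 6.0]
opening: 0.045
grip_force: 36.7
```

```bash
cat > n.py <<'E'
from h import *
T=[]
for i in range(5): T.append(r.read_state()['ft_torque']); r.read_camera('side')
s=r.read_state(); print('T',np.mean(T,0).round(3),'op',s['opening'],'grip',s['grip_force'])
goal(.586,-.211,.265)
E
python3 n.py
```

```text
T [ 0.4    0.217 -0.04 ] op 0.044643404288901796 grip 36.718295216560364
t 24.82 tcp [ 0.587  -0.2119  0.2676] ydir 1.706 tilt [ 0.0017 -0.0002] j6 -2.09 F [-0.84  1.49  6.05] -> d [0.01  0.012 0.033] turn 0
```

Request:
{"api": "apply_moves", "payload": {"delta_pos": [[0,0,-0.015],[0,0,-0.015],[0,0,-0.015],[0,0,-0.015],[0,0,-0.015],[0,0,-0.015],[0,0,-0.015],[0,0,-0.015],[0,0,-0.015],[0,0,-0.015]], "turn": [0.04,0.12,0.2,0.28,0.36,0.44,0.52,0.6,0.7,0.7], "jaw": [0.35,0.35,0.35,0.35,0.35,0.35,0.35,0.35,0.35,0.35]}}

```text
clock: 26.08
eef_pos: [0.5864, -0.2129, 0.2677]
eef_rot: [1.855, 2.534, -0.002]
ft_force: [-1.3, -2.9, 1.6]
opening: 0.045
grip_force: 36.6
```

```bash
python3 n.py
```

```text
T [-0.64   0.236 -0.003] op 0.04488612259827084 grip 36.58355712890625
t 26.32 tcp [ 0.5864 -0.2128  0.2677] ydir 0.308 tilt [-0.     -0.0018] j6 -0.69 F [-2.32 -5.18  2.03] -> d [0.023 0.003 0.034] turn 0
```

Request:
{"api": "apply_moves", "payload": {"delta_pos": [[0.01,0,0],[0.01,0,0],[0.01,0,0],[0.01,0,0],[0.01,0,0]], "turn": [0.05,0.12,0.2,0.25,0.25], "jaw": [0.35,0.35,0.35,0.35,0.35]}}

```text
clock: 26.95
eef_pos: [0.5859, -0.2128, 0.2677]
eef_rot: [2.424, 1.996, -0.004]
ft_force: [-2.8, -7.5, 1.7]
opening: 0.0452
grip_force: 36.6
```

```bash
python3 n.py
```

```text
T [-1.14   0.431 -0.053] op 0.045247798046906346 grip 36.57640993595123
t 27.2 tcp [ 0.5859 -0.2127  0.2677] ydir -0.192 tilt [-0.0006 -0.003 ] j6 -0.19 F [-3.49 -7.12  2.1 ] -> d [ 0.022 -0.003  0.034] turn 0
```

Request:
{"api": "apply_moves", "payload": {"delta_pos": [[-0.02,-0.005,0],[-0.02,-0.005,0],[-0.02,-0.005,0],[-0.02,-0.005,0],[-0.02,-0.005,0]], "turn": [0.05,0.12,0.2,0.25,0.25], "jaw": [0.35,0.35,0.35,0.35,0.35]}}

```text
clock: 27.82
eef_pos: [0.586, -0.2119, 0.2675]
eef_rot: [-2.842, -1.338, -0.002]
ft_force: [0.4, 1.4, 2.2]
opening: 0.045
grip_force: 36.7
```

```bash
python3 n.py
```

```text
T [ 0.237 -0.188  0.329] op 0.04520648137704602 grip 36.676708459854126
t 28.07 tcp [ 0.586  -0.212   0.2676] ydir -0.693 tilt [0.001  0.0011] j6 0.3 F [2.03 2.96 1.24] -> d [ 0.009 -0.008  0.032] turn 0
```

Request:
{"api": "apply_moves", "payload": {"delta_pos": [[0.01,0.005,0],[0.01,0.005,0],[0.01,0.005,0],[0.01,0.005,0]], "turn": [0.03,0.06,0.1,0.1], "jaw": [0.35,0.35,0.35,0.35], "grip_force": 50}}

```text
clock: 28.58
eef_pos: [0.5855, -0.2125, 0.2675]
eef_rot: [-2.962, -1.046, 0.004]
ft_force: [-3.9, -1.2, 3.5]
opening: 0.0443
grip_force: 51.4
```

```bash
python3 n.py
```

```text
T [-0.049  0.781  0.749] op 0.04506993676664804 grip 51.38870358467102
t 28.82 tcp [ 0.5855 -0.2125  0.2675] ydir -0.892 tilt [-0.0022 -0.0002] j6 0.51 F [-5.81 -0.54  4.16] -> d [ 0.017 -0.011  0.031] turn 0
```

The torque rose from 0.05 to 0.75 N m with the nut stalled, so it is tight. Releasing and retreating.

Request:
{"api": "apply_moves", "payload": {"delta_pos": [[0,0,0],[0,0,0],[0,0,0],[0,0,0],[0,0,-0.2],[0,0,-0.6],[0,0,-1],[0,0,-1],[0,0,-1]], "turn": [0,0,0,0,0,0,0,0,0], "jaw": [0.6,0.7,0.8,0.85,0.85,0.85,0.85,0.85,0.85], "grip_force": 20}}

```text
clock: 29.95
eef_pos: [0.5863, -0.2123, 0.3478]
eef_rot: [2.963, 1.043, 0.001]
ft_force: [0.2, 0.8, -0.9]
opening: 0.0725
grip_force: 0.0
```

```bash
python3 - <<'E'
from h import *
c=cam('wrist');cv2.imwrite('pics/w6.png',c['image']); goal(.586,-.211,.35)
E
```

```text
t 30.0 tcp [ 0.586  -0.2122  0.3467] ydir -0.894 tilt [-0.0012  0.0005] j6 0.51 F [-0.76  0.71 -0.43] -> d [ 0.009 -0.011 -0.041] turn 0
```

View pics/w6.png

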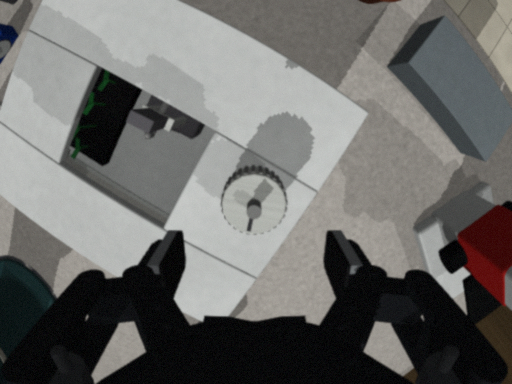

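The final view shows the gauge still hanging in the hatch at (170,115), and the nut free with the gripper clear of it. Handing in.

```bash
python3 -c "
from station import r
print(r.finish_job())"
```

```text
the job is handed in; nothing more can be done
None
```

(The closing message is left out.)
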